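# Gauge a sample vial on the go/no-go slot

## Robot

A 7-joint arm with a two-finger parallel gripper is mounted at the origin on the work surface. World frame = base frame: x ahead of the robot, y to its left, z up, the work surface at z = 0. Lengths are in m, angles in rad, forces in N, time in s.
With the tool pointing down it reaches from about 0.4 to 0.85 m from the base axis. Payload 10.4 kg.
Tool frame: the origin (TCP) lies midway between the tips of the shut fingers; the grasp point (between the pads) lies 19 mm behind it; x points along the fingers, y is the direction in which the jaws open and shut, and the axes are right-handed (so a half turn about x gives the same grasp; the last joint's range is limited). The gripper opens to 87 mm and grips with 3 to 60 N. Pads are 19 mm wide; open, the fingers measure 117 mm over their backs; the gripper's body (75 mm by 190 mm) begins 51 mm behind the grasp point.
Start: joints at [1.321, 0.332, -0.065, 1.46, 0.022, 1.35, -0.088], TCP at [0.141, -0.609, 0.223] pointing down, gripper open.
Joint ranges: [-2.6, 2.6], [-0.5, 2.12], [-1.47, 1.34], [0.16, 2.42], [-1.27, 4.41], [0.06, 2.06], [-2.6, 2.6]. Speed limits (rad/s): [2.22, 2.22, 2.79, 2.79, 3.14, 3.14, 3.14].

## Interface

Orientations are given as a unit quaternion [x, y, z, w].
In Python, from bench import * gives the robot as it stands.
- The arm moves only by the shell command python3 -m inch 'ROWS' [FORCE]. ROWS is JSON, a list that holds one entry, the list of rows, each a list of 7 numbers: the shift along the world's x, y, z each as a share of 120 mm, from -1 to 1, then the turn, a rotation vector about the world's x, y, z each as a share of 2 pi rad, from -1 to 1, then the closure, from 0 (fully open) to 1 (shut). A call has 1 to 10 rows; each row is the pose to reach, as a shift and turn from the pose commanded when the call began, turning the shorter way round; what a row does not reach only later rows make up. A row lasts 1/10 s, in which the tool goes at most 50 mm and 8.59 degrees, less where a joint would pass 70% of its speed; a pose out of reach is approached as far as the arm can. A call with a number of a shift or a turn outside -1 to 1 is refused whole. A call with a gripper value outside its range is refused whole. The fingers move at their own pace and stop on an object; FORCE is the grip in N (left out, the last holds). Time passes only in rows, so rows that repeat a pose let the fingers close. It gives the time, the measured TCP pose, the force and the opening at its end, in the units of the state.
- read_state(): the state, without advancing time (a new reading comes with each control period).
- camera(name): name is "scene" or "side" or "wrist"; returns the picture (480x640x3 uint8, red, green, blue); there is no depth.
- get_calibration(name): a dict with "fx", "fy", "cx", "cy" (pixels), "xyz" and "attitude" of the camera in the world. Camera axes: x right, y up, looking along -z (the intrinsics and any distortion apply to the point x, -y, -z); pixel columns grow to the right and rows downward; lengths in m; the calibration is good to about 2 mm. A picture is of the moment at which its call begins: read the wrist's pose just before it. get_calibration takes no time and is no camera call; for the wrist camera it gives the pose at the moment of the call.
- close_job(): hands the job in, once; it reports no verdict.
The state is a dict: "time": time; "joint_positions": joint angles; "joint_vel": joint speeds; "joint_torque": joint torques, N m; "ee_pos": TCP position; "eef_rot": TCP orientation; "ft_force": force on the tool from outside, world axes, zero at the start; "torque": the same for the moment, N m; "width": finger opening in m.
Only numpy, scipy, OpenCV 4.12 (cv2) and the standard library are available. Lean on these libraries where they do the work, as an engineer would, in place of code of your own. Each camera call takes 0.05 s, during which the arm holds its last target.

## Task

Three capped amber vials of different thickness stand on the lab bench. Pick the one that fits down between the upper green go jaws of the slot gauge but is too thick for the lower red no-go jaws, and lower it upright into the slot until it stops on the red step. Then set it down upright in the green tray on the same board and let go, not dropping it; leave the other two vials where they stand.

Things in the scene. Friction and masses are not known exactly. Their poses are not given: they have to be found in the camera images.
- slim_vial_mid (a point): capped amber sample vial with a white cap and a paper label band, standing upright on the bench: a straight round body 22 mm in diameter up to 76 mm, then a white cap 18 mm in diameter, 100 mm tall overall. The point is its centre, on its axis, 50 mm above its base; z points up along the axis. It may be gripped anywhere on the body.
- middle_vial_mid (a point): capped amber sample vial with a white cap and a paper label band, standing upright on the bench: a straight round body 34 mm in diameter up to 76 mm, then a white cap 30 mm in diameter, 100 mm tall overall. The point is its centre, on its axis, 50 mm above its base; z points up along the axis. It may be gripped anywhere on the body.
- stout_vial_mid (a point): capped amber sample vial with a white cap and a paper label band, standing upright on the bench: a straight round body 50 mm in diameter up to 76 mm, then a white cap 46 mm in diameter, 100 mm tall overall. The point is its centre, on its axis, 50 mm above its base; z points up along the axis. It may be gripped anywhere on the body.
- gauge_board: Fixed steel board, 130 (x) by 270 (y) by 6 mm, yaw varies; origin at its centre at bench height, z up. At y = -70: slot gauge, 100 long (x), 76 wide, top at height 58; slot along x, open ends and top: mouth 56 wide, green 45-degree lead-in, go slot 44 wide down to the red step at height 36, no-go slot 26 wide below. At y = +70: green tray 120 (x) by 118, walls 4 thick, rim at height 26, floor at 10.

How it is judged:
By the outcome, as a careful person would: the job done as asked, in the order asked, and still so for the second after the job is handed in, with the robot touching nothing.
It also fails if it takes over 42 s, if anything falls off the work surface, if the arm or the gripper's body presses on something with over 40 N, if the wrist force passes 120 N, or if a joint passes its speed limit or range.

## Working session

There is one attempt and no reset: what is moved stays moved. The work goes in short steps, Python scripts to look and compute and a shell command to move; the robot and the scene stay as the last step left them, time stands still between calls to the robot, and variables do not carry over. Pictures are saved under pics/ and viewed, and the job is handed in when it is done.

```bash
ls; mkdir -p pics; python3 - <<'E'
from bench import *
import cv2
s=read_state();print(s)
for n in ["scene","side","wrist"]:
    print(n,get_calibration(n))
    cv2.imwrite(f"pics/{n}0.png",camera(n)[:,:,::-1])
E
```

```text
pics
{'time': 0.0, 'joint_positions': array([ 1.32140361,  0.33287902, -0.06469933,  1.46095205,  0.02157796,
        1.3499085 , -0.08848684]), 'joint_vel': array([-0.00017295,  0.0014122 ,  0.00055529,  0.00076499, -0.00139743,
        0.00096676,  0.00061086]), 'joint_torque': array([-7.56738191e-04, -6.23245811e+01,  2.45333748e-02, -3.89902675e+01,
       -6.12583570e-02,  3.96425917e-02,  1.50664137e-04]), 'ee_pos': array([ 0.1404446 , -0.60860814,  0.22174435]), 'eef_rot': array([-0.70248951, -0.08052981,  0.70263861, -0.07951365]), 'ft_force': array([ 0.62972829,  0.18178785, -0.21064572]), 'torque': array([ 0.02451637,  0.00117104, -0.00744777]), 'width': 0.08708597848616179}
scene {'fx': 445.1265484520978, 'fy': 445.1265484520978, 'cx': 310.71259788669556, 'cy': 243.74304770738107, 'xyz': array([1.04018533, 0.20550143, 0.45812489]), 'attitude': array([0.23738593, 0.41026226, 0.75785493, 0.44831764])}
side {'fx': 559.6472001517396, 'fy': 559.6472001517396, 'cx': 316.19410434295094, 'cy': 241.16158242565348, 'xyz': array([0.13621764, 0.57906039, 0.85008814]), 'attitude': array([-0.10165671,  0.3560717 ,  0.89963507, -0.2313776 ])}
wrist {'fx': 426.7590234647309, 'fy': 426.7590234647309, 'cx': 319.13744802124717, 'cy': 240.4088636016027, 'xyz': array([ 0.20338182, -0.59372727,  0.38463139]), 'attitude': array([-0.09513383,  0.07657308, -0.61801609,  0.77662232])}
```

View pics/scene0.png

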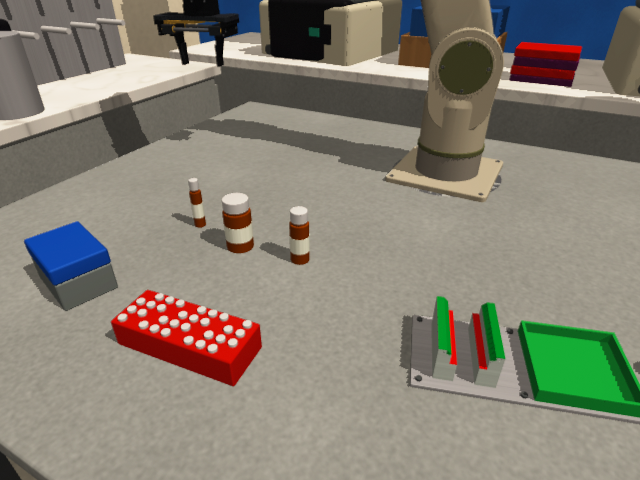

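View pics/side0.png

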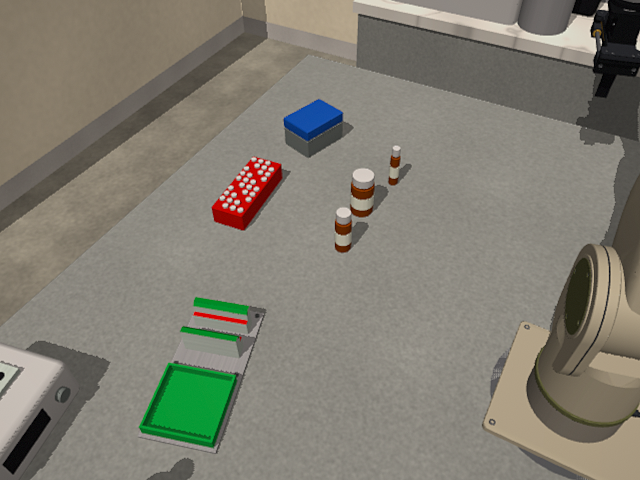

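View pics/wrist0.png

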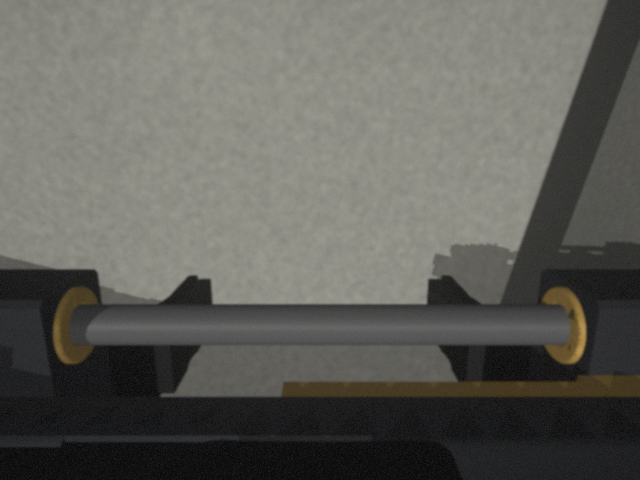

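```bash
cat > h.py <<'E'
from bench import *
import numpy as np, cv2
from scipy.spatial.transform import Rotation as R
from scipy.optimize import least_squares
def proj(c,P):
    q=R.from_quat(c['attitude']).inv().apply(np.atleast_2d(P)-c['xyz'])
    return np.c_[c['cx']+c['fx']*q[:,0]/-q[:,2], c['cy']-c['fy']*q[:,1]/-q[:,2]]
def onplane(c,u,v,z):
    d=R.from_quat(c['attitude']).apply([(u-c['cx'])/c['fx'],-(v-c['cy'])/c['fy'],-1])
    return c['xyz']+d*(z-c['xyz'][2])/d[2]
def cyl(xy,r=.017,z0=0,z1=.076,rc=.015,zt=.1):
    a=np.linspace(0,2*np.pi,60)
    f=lambda r,z:np.c_[xy[0]+r*np.cos(a),xy[1]+r*np.sin(a),a*0+z]
    return np.r_[f(r,z0),f(r,z1),f(rc,z1),f(rc,zt)]
E
python3 - <<'E'
import cv2
a=cv2.imread('pics/scene0.png');b=cv2.imread('pics/side0.png')
def crop(im,x0,y0,w,h,k,n): cv2.imwrite(n,cv2.resize(im[y0:y0+h,x0:x0+w],None,fx=k,fy=k,interpolation=cv2.INTER_NEAREST))
crop(a,180,170,140,100,5,'pics/c1.png')
crop(a,400,290,240,130,3,'pics/c2.png')
crop(b,320,130,100,130,4,'pics/c3.png')
crop(b,130,280,150,180,3,'pics/c4.png')
E
```

```text
(no output)
```

View pics/c1.png

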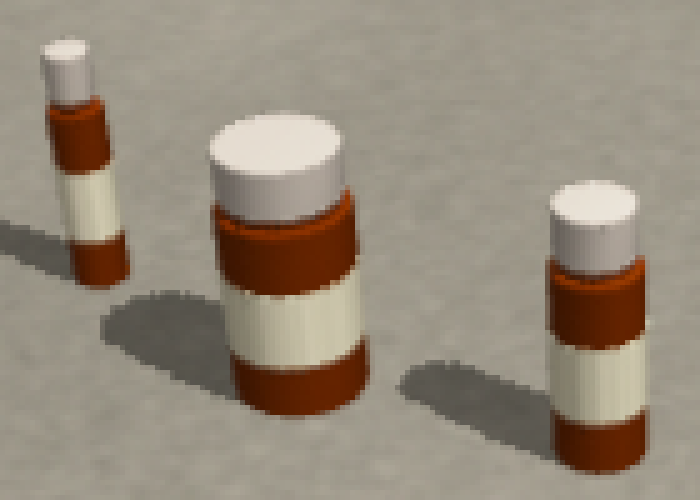

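View pics/c2.png

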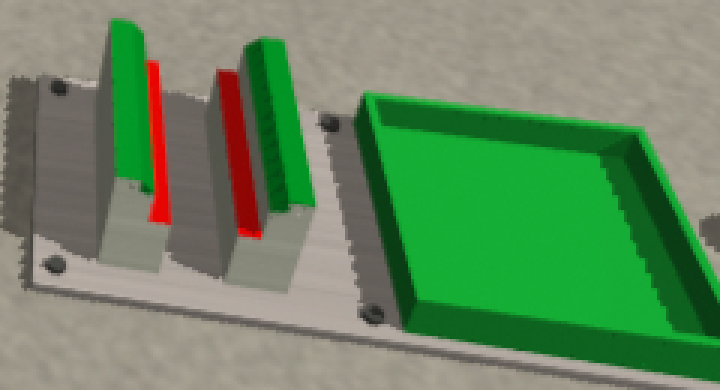

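View pics/c3.png

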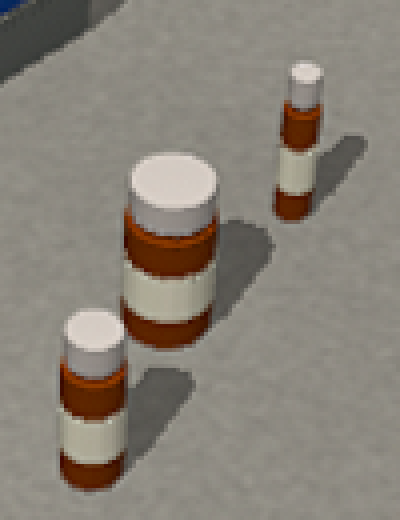

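View pics/c4.png

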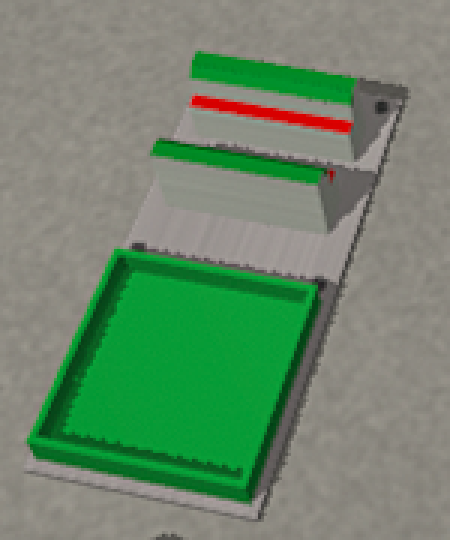

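```bash
cat > fit.py <<'E'
from h import *
S=get_calibration('scene');D=get_calibration('side')
V={'mid':(.017,.015,[289.4,309.6,206,264.4],[335,351.75,207,252.5]),
'stout':(.025,.023,[221.6,254,192.4,253],[350,374.5,168,217]),
'slim':(.011,.009,[188,206,178,227.6],[388.5,401,145.3,185])}
def bb(c,P):
    p=proj(c,P);return np.r_[p[:,0].min(),p[:,0].max(),p[:,1].min(),p[:,1].max()]
for k,(r,rc,a,b) in V.items():
    f=lambda x:np.r_[bb(S,cyl(x,r,rc=rc))-a,bb(D,cyl(x,r,rc=rc))-b]
    s=least_squares(f,[.6,-.2],diff_step=1e-4);print(k,s.x.round(4),s.fun.round(1))
sc=[(-60,11,26,522.3,321),(-60,129,26,613.7,332.3),(65,-135,6,410,385.7),(-65,-135,6,412.7,315.7),(-50,-108,58,437,297.3),(50,-108,58,438.3,349.3),(50,-32,58,505,359),(-50,-32,58,494.3,303.3)]
sd=[(-65,135,6,217.3,453),(65,135,6,139,436.7),(-65,-135,6,265.7,310.7),(-60,129,26,213,443),(60,129,26,140,426.7),(60,11,26,169.3,363.3),(-60,11,26,236,375.7),(50,-108,58,194.7,297.7),(-50,-108,58,249,306.7),(50,-32,58,180,331),(-50,-32,58,238.3,341)]
sc=np.array(sc);sd=np.array(sd)
def W(x,p): return R.from_euler('z',x[2]).apply(p/1000)+[x[0],x[1],0]
f=lambda x:np.r_[(proj(S,W(x,sc[:,:3]))-sc[:,3:]).ravel(),(proj(D,W(x,sd[:,:3]))-sd[:,3:]).ravel()]
s=least_squares(f,[.6,.3,0],loss='soft_l1');x=s.x
print(x,np.degrees(x[2]));print(f(x).reshape(-1,2).round(1).tolist())
print('slot',W(x,np.array([0,-70,0])),'tray',W(x,np.array([0,70,0])))
E
python3 fit.py
```

```text
mid [ 0.4868 -0.1275] [-0.3  0.1 -0.7  0.2 -0.5  0.2 -0.2  0.7]
stout [ 0.5027 -0.2467] [-0.  -0.1 -0.6  0.3 -0.1  0.1 -0.4  0.6]
slim [ 0.4786 -0.3637] [-0.1  0.  -1.1 -0.2 -0.4 -0.3 -0.3  0.6]
[0.55899017 0.24242203 0.30464797] 17.45504271184907
[[-1.9, -1.3], [-0.4, -1.0], [0.4, -1.5], [-0.7, -1.5], [-0.8, -1.3], [0.3, -0.2], [0.6, -0.5], [-0.3, -0.4], [-0.8, -0.1], [-1.2, 0.1], [-2.1, 1.7], [-0.3, 0.0], [-0.8, 1.5], [-1.1, -0.5], [0.1, -0.6], [0.4, -0.5], [-0.2, -0.9], [-0.5, 1.1], [-2.5, 0.7]]
slot [0.57998719 0.17564535 0.        ] tray [0.53799316 0.30919871 0.        ]
```

```bash
cat > st.py <<'E'
from h import *
import sys
s=read_state();r=R.from_quat(s['eef_rot']).as_matrix()
print('t',s['time'],'p',s['ee_pos'].round(4),'w',round(s['width'],4),'F',s['ft_force'].round(2),'q',s['joint_positions'].round(2))
print('x',r[:,0].round(4),'y',r[:,1].round(4),'jawyaw',np.degrees(np.arctan2(r[1,1],r[0,1])))
y=np.degrees(np.arctan2(r[1,1],r[0,1]))
Rt=np.c_[[0,0,-1],[np.cos(np.radians(17.5)),np.sin(np.radians(17.5)),0]]
Rt=np.c_[Rt,np.cross(Rt[:,0],Rt[:,1])]
for sg in (1,-1):
    M=Rt*[1,sg,sg]
    print('turn to board x (share)',(R.from_matrix(M)*R.from_quat(s['eef_rot']).inv()).as_rotvec()/(2*np.pi))
for a in sys.argv[1:]:
    t=np.array(eval(a));print(a,((t-s['ee_pos'])/.12).round(3))
E
python3 st.py '(.487,-.1275,.2)'
```

```text
t 0.15 p [ 0.1405 -0.6087  0.2219] w 0.087 F [ 0.04 -0.05  0.25] q [ 1.32  0.33 -0.06  1.46  0.02  1.35 -0.09]
x [-3.0e-04  1.1e-03 -1.0e+00] y [ 0.2249 -0.9744 -0.0011] jawyaw -77.00416236298913
turn to board x (share) [-8.55374978e-05 -1.76865577e-04  2.62511526e-01]
turn to board x (share) [-1.73106563e-04  8.37195259e-05 -2.37488419e-01]
(.487,-.1275,.2) [ 2.888  4.01  -0.183]
```

```bash
python3 -m inch '[[[0.24,0.33,0,0,0,0.022,0],[0.48,0.66,0,0,0,0.044,0],[0.72,1,0,0,0,0.065,0],[0.72,1,0,0,0,0.065,0]]]' 25
python3 -m inch '[[[0.24,0.33,0,0,0,0.022,0],[0.48,0.66,0,0,0,0.044,0],[0.72,1,0,0,0,0.065,0],[0.72,1,0,0,0,0.065,0]]]'
python3 -m inch '[[[0.24,0.33,0,0,0,0.022,0],[0.48,0.66,0,0,0,0.044,0],[0.72,1,0,0,0,0.065,0],[0.72,1,0,0,0,0.065,0]]]'
python3 st.py '(.487,-.1275,.2)'
```

```text
time: 0.55
ee_pos: [0.2323, -0.4839, 0.2229]
eef_rot: [0.671, 0.226, -0.67, 0.225]
ft_force: [0.1, -0.5, 0.9]
width: 0.087
time: 0.95
ee_pos: [0.3177, -0.3635, 0.2229]
eef_rot: [0.611, 0.357, -0.61, 0.357]
ft_force: [0.1, -0.6, 0.6]
width: 0.087
time: 1.35
ee_pos: [0.4033, -0.2432, 0.2229]
eef_rot: [0.526, 0.473, -0.525, 0.473]
ft_force: [0.1, -0.5, -0.8]
width: 0.087
t 1.35 p [ 0.4033 -0.2432  0.2229] w 0.087 F [ 0.06 -0.54 -0.8 ] q [ 0.95  0.02 -0.5   1.83  0.01  1.3   0.34]
x [ 0.0016  0.0011 -1.    ] y [ 0.9944 -0.1053  0.0015] jawyaw -6.042675665281475
turn to board x (share) [-0.00022076  0.00022128  0.06539615]
turn to board x (share) [ 3.06454123e-04  3.05723777e-04 -4.34603643e-01]
(.487,-.1275,.2) [ 0.697  0.964 -0.191]
```

```bash
python3 -m inch '[[[0.23,0.32,0,0,0,0.022,0],[0.46,0.64,0,0,0,0.044,0],[0.7,0.965,-0.1,0,0,0.065,0],[0.7,0.965,-0.1,0,0,0.065,0],[0.7,0.965,-0.1,0,0,0.065,0]]]'
python3 st.py '(.487,-.1275,.038)'
python3 - <<'E'
from h import *
c=get_calibration('wrist');im=camera('wrist')[:,:,::-1].copy()
for z,r in ((.1,.015),(.076,.017)):
  P=cyl((.4868,-.1275),r,z0=z)[:60]
  for p in proj(c,P).astype(int): cv2.circle(im,tuple(int(v) for v in p),1,(255,255,0),-1)
cv2.imwrite('pics/w1.png',im)
E
```

```text
time: 1.85
ee_pos: [0.4838, -0.1328, 0.2101]
eef_rot: [0.422, 0.567, -0.422, 0.567]
ft_force: [-1.0, -0.5, -0.2]
width: 0.0867
t 1.85 p [ 0.4838 -0.1328  0.2101] w 0.0867 F [-0.99 -0.49 -0.24] q [ 0.79  0.12 -0.65  1.77  0.07  1.28  0.41]
x [-1.e-03  6.e-04 -1.e+00] y [ 9.581e-01  2.864e-01 -8.000e-04] jawyaw 16.643626849613298
turn to board x (share) [-9.08110648e-05 -1.55176663e-04  2.37886465e-03]
turn to board x (share) [-2.42595734e-04  1.41969653e-04 -4.97621056e-01]
(.487,-.1275,.038) [ 0.027  0.044 -1.434]
```

View pics/w1.png

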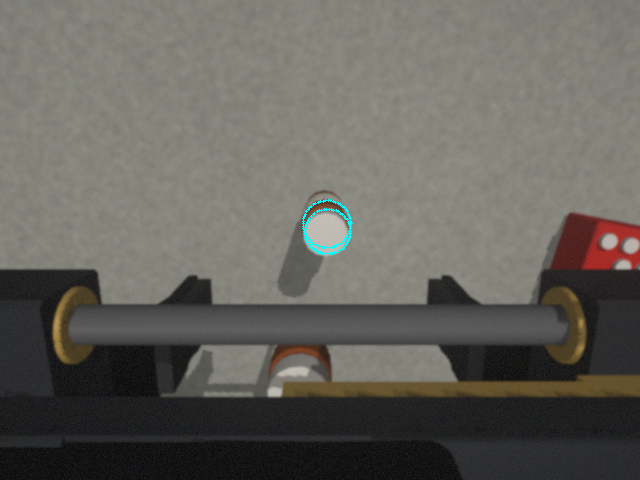

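```bash
python3 -m inch '[[[0,0,0,0,0,0.002,0],[0,0,-0.3,0,0,0.002,0],[0,0,-0.6,0,0,0.002,0]]]'; python3 st.py '(.487,-.1275,.038)'
```

```text
time: 2.2
ee_pos: [0.484, -0.1351, 0.1387]
eef_rot: [0.42, 0.568, -0.42, 0.57]
ft_force: [0.2, -0.4, -0.7]
width: 0.0871
t 2.2 p [ 0.484  -0.1351  0.1387] w 0.0871 F [ 0.23 -0.39 -0.74] q [ 0.77  0.18 -0.64  1.86  0.12  1.13  0.38]
x [ 0.0026 -0.0018 -1.    ] y [0.9555 0.2949 0.002 ] jawyaw 17.15361744768326
turn to board x (share) [0.00029176 0.00042068 0.00096257]
turn to board x (share) [ 6.59525265e-04 -4.57420740e-04 -4.99036783e-01]
(.487,-.1275,.038) [ 0.025  0.063 -0.839]
```

```bash
python3 -m inch '[[[0.025,0.063,0,0,0,0.001,0],[0.025,0.063,-0.25,0,0,0.001,0],[0.025,0.063,-0.5,0,0,0.001,0],[0.025,0.063,-0.5,0,0,0.001,0]]]'; python3 st.py '(.487,-.1275,.038)'
```

```text
time: 2.6
ee_pos: [0.4852, -0.1257, 0.0772]
eef_rot: [0.417, 0.572, -0.418, 0.569]
ft_force: [-1.3, -0.7, 0.5]
width: 0.0867
t 2.6 p [ 0.4852 -0.1257  0.0772] w 0.0867 F [-1.26 -0.74  0.54] q [ 0.74  0.27 -0.64  1.92  0.18  1.02  0.33]
x [-0.0039  0.0013 -1.    ] y [ 0.953   0.303  -0.0033] jawyaw 17.63656519765763
turn to board x (share) [-0.00021003 -0.00061269 -0.00037872]
turn to board x (share) [ 9.61676738e-04 -3.29670194e-04  4.99620249e-01]
(.487,-.1275,.038) [ 0.015 -0.015 -0.327]
```

```bash
python3 -m inch '[[[0.01,-0.01,-0.16,0,0,0,0],[0.01,-0.01,-0.32,0,0,0,0],[0.01,-0.01,-0.32,0,0,0,0],[0.01,-0.01,-0.32,0,0,0,0]]]'; python3 st.py '(.487,-.1275,.038)'
python3 - <<'E'
from h import *
c=get_calibration('wrist');cv2.imwrite('pics/w2.png',camera('wrist')[:,:,::-1])
E
```

```text
time: 3.0
ee_pos: [0.4889, -0.1272, 0.0422]
eef_rot: [0.418, 0.57, -0.417, 0.571]
ft_force: [0.1, -0.9, 0.0]
width: 0.087
t 3.0 p [ 0.4889 -0.1272  0.0422] w 0.087 F [ 0.15 -0.85  0.05] q [ 0.72  0.32 -0.62  1.94  0.23  0.95  0.29]
x [ 1.5e-03 -4.0e-04 -1.0e+00] y [0.9529 0.3033 0.0013] jawyaw 17.653388201091783
turn to board x (share) [ 7.16269199e-05  2.37694707e-04 -4.25988060e-04]
turn to board x (share) [-3.73052055e-04  1.12415501e-04  4.99573860e-01]
(.487,-.1275,.038) [-0.016 -0.003 -0.035]
```

View pics/w2.png

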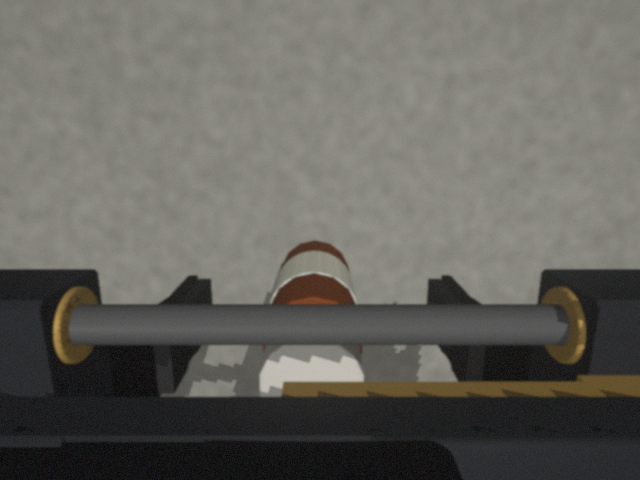

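The vial sits between the pads, body centred at u≈315 against a pad midpoint of about 319. Closing.

```bash
python3 -m inch '[[[0,0,-0.02,0,0,0,0.2],[0,0,-0.02,0,0,0,0.5],[0,0,-0.02,0,0,0,0.7],[0,0,-0.02,0,0,0,0.8],[0,0,-0.02,0,0,0,0.8],[0,0,-0.02,0,0,0,0.8],[0,0,-0.02,0,0,0,0.8],[0,0,-0.02,0,0,0,0.8]]]' 25; python3 st.py
```

```text
time: 3.85
ee_pos: [0.4879, -0.1269, 0.0377]
eef_rot: [0.417, 0.571, -0.417, 0.571]
ft_force: [-0.9, -0.0, 0.6]
width: 0.0334
t 3.85 p [ 0.4879 -0.1269  0.0377] w 0.0334 F [-0.88 -0.01  0.63] q [ 0.72  0.33 -0.62  1.94  0.23  0.94  0.29]
x [-1.e-04  1.e-04 -1.e+00] y [ 9.528e-01  3.036e-01 -1.000e-04] jawyaw 17.67479104541263
turn to board x (share) [-9.22701247e-06 -1.13621684e-05 -4.85530372e-04]
turn to board x (share) [ 1.78303351e-05 -1.44796942e-05  4.99514469e-01]
```

```bash
python3 -m inch '[[[0,0,0.2,0,0,0,0.8],[0,0,0.5,0,0,0,0.8],[0,0,0.8,0,0,0,0.8],[0,0,1,0,0,0,0.8],[0,0,1,0,0,0,0.8],[0,0,1,0,0,0,0.8]]]'; python3 st.py '(.58,.1756,.16)'
python3 - <<'E'
from h import *
cv2.imwrite('pics/s1.png',camera('scene')[:,:,::-1])
E
```

```text
time: 4.45
ee_pos: [0.4879, -0.127, 0.1576]
eef_rot: [0.417, 0.571, -0.417, 0.571]
ft_force: [0.4, 0.2, -1.4]
width: 0.0334
t 4.45 p [ 0.4879 -0.127   0.1576] w 0.0334 F [ 0.41  0.22 -1.4 ] q [ 0.77  0.17 -0.66  1.83  0.11  1.18  0.38]
x [ 3.e-04 -4.e-04 -1.e+00] y [9.529e-01 3.034e-01 2.000e-04] jawyaw 17.663947447332497
turn to board x (share) [ 6.16808475e-05  5.31655969e-05 -4.55402029e-04]
turn to board x (share) [-8.34363170e-05  9.67998676e-05  4.99544582e-01]
(.58,.1756,.16) [0.768 2.521 0.02 ]
```

View pics/s1.png

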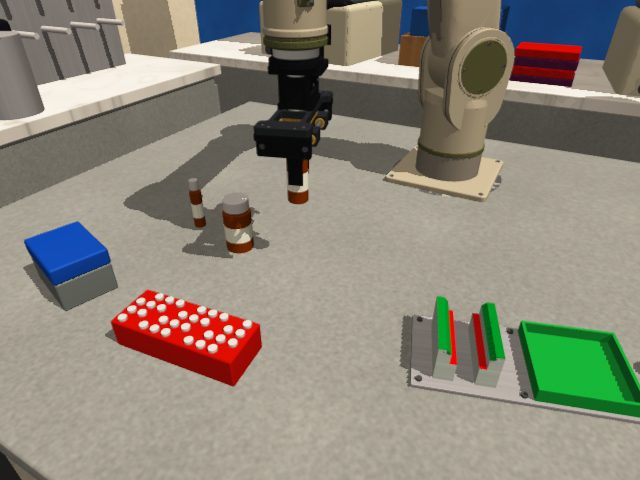

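The vial is held upright in the gripper (scene ≈(298,190)). The other two still stand at (197,205) and (238,225). Next I carry it to the slot.

```bash
python3 -m inch '[[[0.1,0.3,0,0,0,0,0.8],[0.2,0.6,0,0,0,0,0.8],[0.26,0.84,0.02,0,0,0,0.8],[0.26,0.84,0.02,0,0,0,0.8]]]'
python3 -m inch '[[[0.1,0.3,0,0,0,0,0.8],[0.2,0.6,0,0,0,0,0.8],[0.26,0.84,0,0,0,0,0.8],[0.26,0.84,0,0,0,0,0.8]]]'
python3 -m inch '[[[0.1,0.3,0,0,0,0,0.8],[0.18,0.6,0,0,0,0,0.8],[0.25,0.84,0,0,0,0,0.8],[0.25,0.84,0,0,0,0,0.8],[0.25,0.84,0,0,0,0,0.8],[0.25,0.84,0,0,0,0,0.8]]]'
python3 st.py '(.58,.1756,.16)'
python3 - <<'E'
from h import *
for n in ('scene','side','wrist'): cv2.imwrite(f'pics/{n}2.png',camera(n)[:,:,::-1])
E
```

```text
time: 4.9
ee_pos: [0.5191, -0.021, 0.1592]
eef_rot: [0.416, 0.573, -0.415, 0.571]
ft_force: [-0.4, -0.0, -0.9]
width: 0.0334
time: 5.3
ee_pos: [0.5497, 0.0791, 0.1589]
eef_rot: [0.416, 0.573, -0.415, 0.571]
ft_force: [-1.1, 1.4, 0.1]
width: 0.0334
time: 5.9
ee_pos: [0.5803, 0.1734, 0.1593]
eef_rot: [0.417, 0.571, -0.418, 0.57]
ft_force: [-0.4, -0.4, -0.0]
width: 0.0331
t 5.9 p [0.5803 0.1734 0.1593] w 0.0331 F [-0.41 -0.4  -0.  ] q [ 0.23  0.44 -0.77  1.56  0.32  1.27 -0.28]
x [-0.0012 -0.0013 -1.    ] y [ 0.9534  0.3018 -0.0015] jawyaw 17.564201001301207
turn to board x (share) [ 0.00020903 -0.00018923 -0.00017844]
turn to board x (share) [2.97132019e-04 3.28229058e-04 4.99821359e-01]
(.58,.1756,.16) [-0.002  0.018  0.006]
```

View pics/scene2.png

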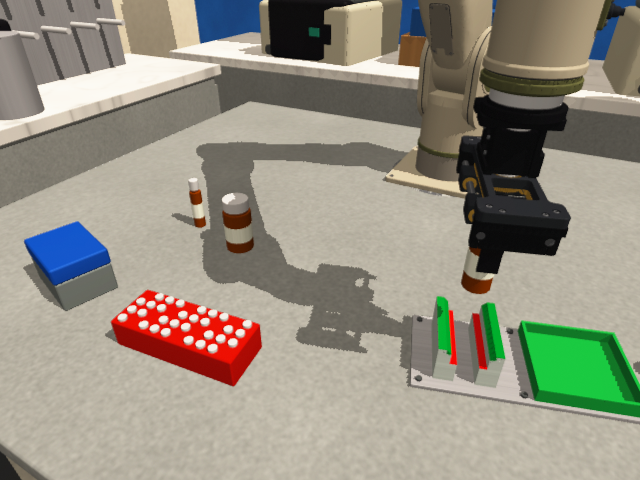

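View pics/side2.png

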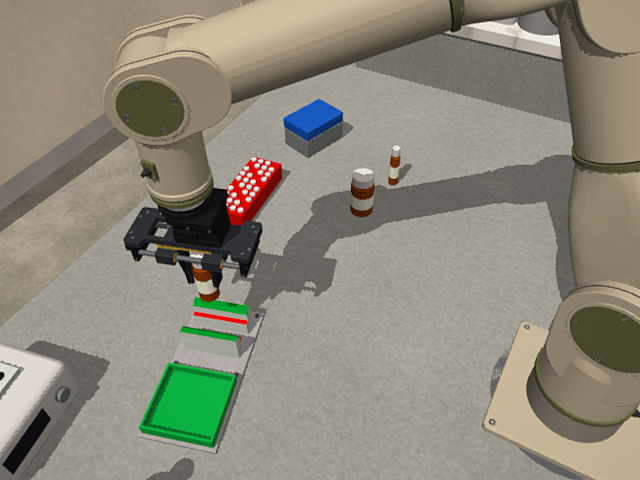

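View pics/wrist2.png

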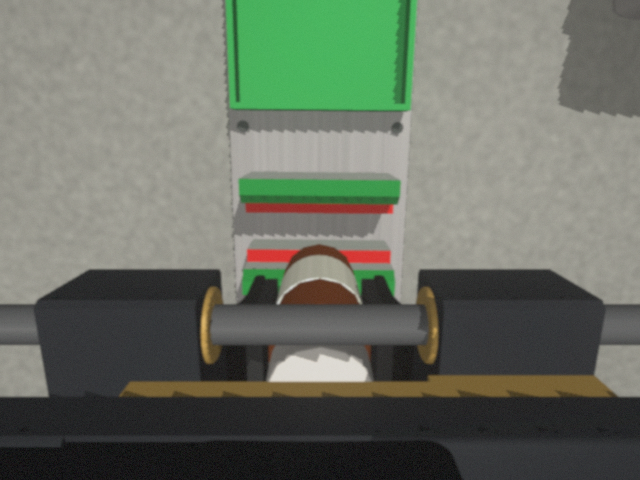

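```bash
cat > fw.py <<'E'
from h import *
c=get_calibration('wrist')
w=np.array([(-60,11,26,229,109),(60,11,26,410.5,110),(-50,-32,58,240,180),(50,-32,58,400,180),(-50,-57,36,246.5,213.5),(50,-57,36,392.5,213.5),(-50,-83,36,247.5,251),(50,-83,36,390,251)])
def W(x,p): return R.from_euler('z',x[2]).apply(p/1000)+[x[0],x[1],0]
f=lambda x:(proj(c,W(x,w[:,:3]))-w[:,3:]).ravel()
x0=[.559,.2424,.3046];print(f(x0).reshape(-1,2).round(1).tolist())
x=least_squares(f,x0).x;print(x,f(x).reshape(-1,2).round(1).tolist())
print(W(x,np.array([[0,-70,0],[0,70,0]])))
s=read_state();print(s['ee_pos'])
# where vial base front would appear
im=cv2.imread('pics/wrist2.png')
P=cyl(s['ee_pos'][:2],.017,z0=s['ee_pos'][2]-.0377)[:60]
P=P
p=proj(c,P);print('base ring predicted v-min',p[:,1].min(),'u',p[:,0].min(),p[:,0].max())
E
python3 fw.py
```

```text
[[2.0, -0.6], [0.8, -1.3], [0.1, -1.7], [2.2, -1.5], [1.0, -1.6], [1.8, -1.4], [1.5, -2.3], [2.7, -2.0]]
[0.55842403 0.24114727 0.3028573 ] [[0.7, 0.8], [-0.6, 0.4], [-1.4, -0.2], [0.5, 0.3], [-0.4, -0.3], [0.3, 0.2], [0.0, -1.0], [1.1, -0.5]]
[[0.57930144 0.17433309 0.        ]
 [0.53754662 0.30796144 0.        ]]
[0.58049458 0.1739382  0.16001036]
base ring predicted v-min 239.27170613008067 u 287.00273655927185 355.9040954563011
```

```bash
python3 - <<'E'
from h import *
def crop(f,x0,y0,w,h,k,n):
    im=cv2.imread(f);cv2.imwrite(n,cv2.resize(im[y0:y0+h,x0:x0+w],None,fx=k,fy=k,interpolation=cv2.INTER_NEAREST))
crop('pics/wrist2.png',230,230,180,160,4,'pics/d1.png')
crop('pics/side2.png',170,240,90,90,6,'pics/d2.png')
crop('pics/scene2.png',440,230,90,80,6,'pics/d3.png')
S=get_calibration('scene');D=get_calibration('side');p=read_state()['ee_pos']
for n,c in(('scene',S),('side',D)):
    q=proj(c,cyl(p[:2],.017,z0=p[2]-.0377)[:60]);print(n,q.min(0),q.max(0))
E
```

```text
scene [461.66794152 276.2072875 ] [491.4632632  294.06403364]
side [198.90710061 286.86843476] [219.6323126  303.18797749]
```

View pics/d1.png

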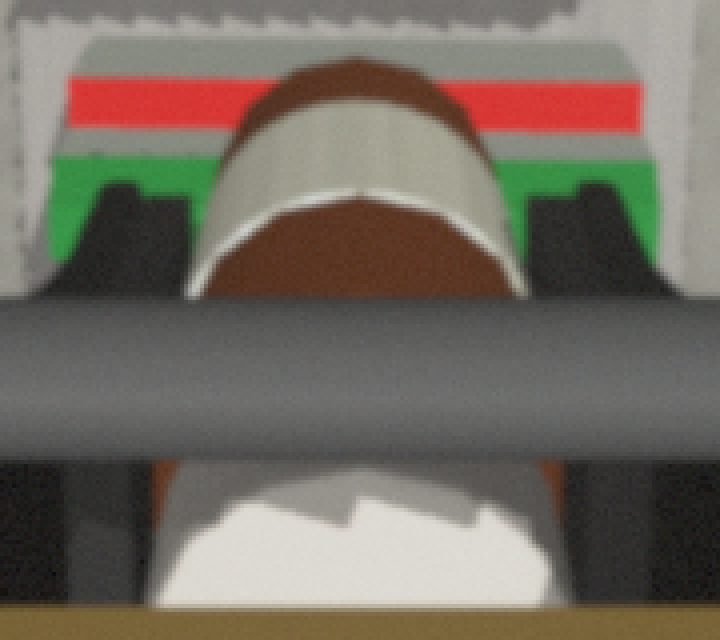

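View pics/d2.png

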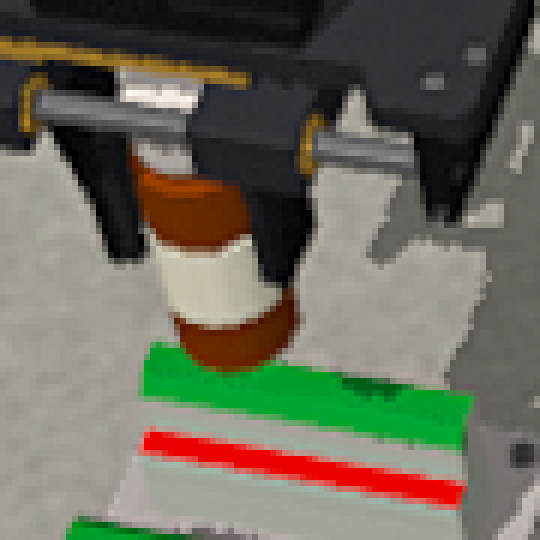

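View pics/d3.png

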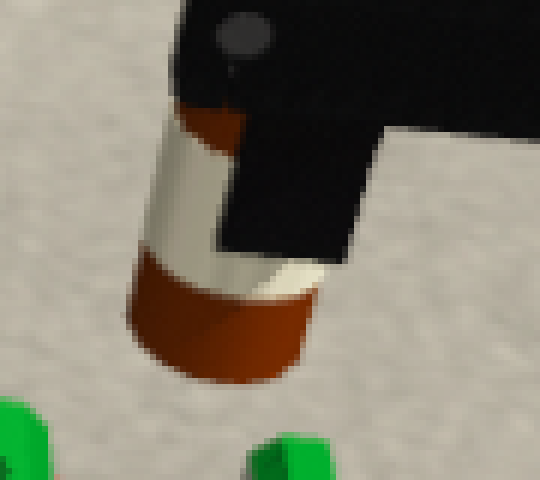

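```bash
python3 -m inch '[[[-0.005,0.023,0,0,0,0,0.8],[-0.005,0.023,-0.2,0,0,0,0.8],[-0.005,0.023,-0.43,0,0,0,0.8],[-0.005,0.023,-0.43,0,0,0,0.8],[-0.005,0.023,-0.43,0,0,0,0.8]]]'
python3 st.py '(.58,.1767,.074)'
python3 - <<'E'
from h import *
def crop(f,x0,y0,w,h,k):
    im=cv2.imread(f);return cv2.resize(im[y0:y0+h,x0:x0+w],None,fx=k,fy=k,interpolation=cv2.INTER_NEAREST)
for n in ('scene','wrist'): cv2.imwrite(f'pics/{n}3.png',camera(n)[:,:,::-1])
a=crop('pics/scene3.png',410,270,120,130,4);b=crop('pics/wrist3.png',210,120,220,200,2)
cv2.imwrite('pics/e1.png',a);cv2.imwrite('pics/e2.png',b)
E
```

```text
time: 6.55
ee_pos: [0.5797, 0.1783, 0.1091]
eef_rot: [0.417, 0.571, -0.417, 0.571]
ft_force: [-0.1, 0.4, -0.9]
width: 0.0334
t 6.55 p [0.5797 0.1783 0.1091] w 0.0334 F [-0.1   0.37 -0.95] q [ 0.21  0.49 -0.76  1.62  0.35  1.18 -0.31]
x [-4.e-04  1.e-04 -1.e+00] y [ 9.528e-01  3.035e-01 -3.000e-04] jawyaw 17.66834533700655
turn to board x (share) [-1.77963721e-05 -5.57887455e-05 -4.67620852e-04]
turn to board x (share) [ 8.75508611e-05 -2.79283517e-05  4.99532371e-01]
(.58,.1767,.074) [ 0.002 -0.013 -0.292]
```

View pics/e1.png

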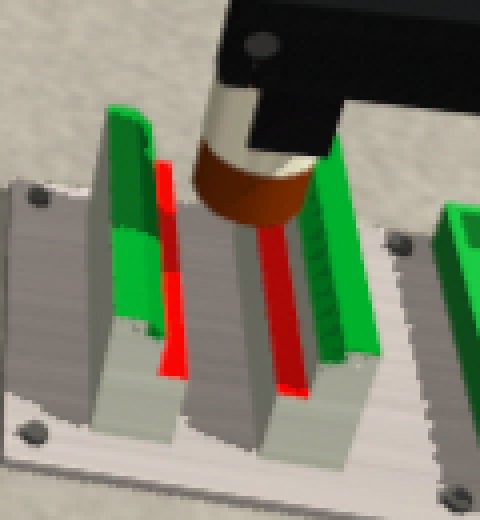

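View pics/e2.png

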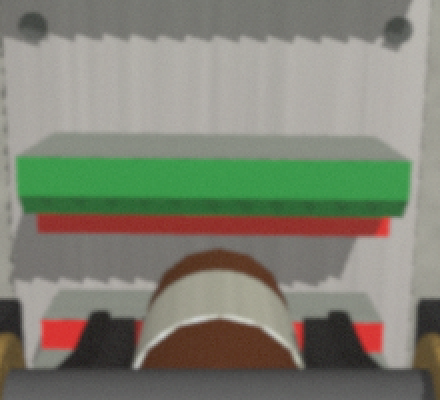

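```bash
python3 - <<'E'
from h import *
c=get_calibration('wrist');S=get_calibration('scene');p=read_state()['ee_pos'];print(p)
for nm,xy in (('tcp',p[:2]),('slotW',(.5793,.1743)),('slotS',(.58,.1756))):
    for z in (p[2]-.0377,):
        q=proj(c,cyl(xy,.017,z0=z)[:60]);s=proj(S,cyl(xy,.017,z0=z)[:60])
        print(nm,'wrist vmin',q[:,1].min(),'scene u',s[:,0].min(),s[:,0].max(),s[:,1].max())
E
```

```text
[0.58050321 0.17871095 0.11021717]
tcp wrist vmin 239.31103570859412 scene u 458.4499916740049 486.8182981650593 326.7646221138959
slotW wrist vmin 246.98119757801703 scene u 455.16680560319406 483.3536835635839 324.94266872110956
slotS wrist vmin 244.93607864423169 scene u 456.0647198957366 484.3155690566607 325.652132884018
```

```bash
python3 -m inch '[[[0,-0.015,0,0,0,0,0.8],[0,-0.015,-0.08,0,0,0,0.8],[0,-0.015,-0.16,0,0,0,0.8],[0,-0.015,-0.24,0,0,0,0.8],[0,-0.015,-0.24,0,0,0,0.8]]]'
python3 st.py '(.58,.1767,.0737)'
python3 - <<'E'
from h import *
def crop(f,x0,y0,w,h,k):
    im=cv2.imread(f);return cv2.resize(im[y0:y0+h,x0:x0+w],None,fx=k,fy=k,interpolation=cv2.INTER_NEAREST)
for n in ('scene',): cv2.imwrite(f'pics/{n}4.png',camera(n)[:,:,::-1])
cv2.imwrite('pics/e3.png',crop('pics/scene4.png',410,270,120,130,4))
E
```

```text
time: 7.15
ee_pos: [0.5787, 0.1761, 0.0777]
eef_rot: [0.416, 0.572, -0.418, 0.57]
ft_force: [0.4, 0.1, -1.0]
width: 0.0335
t 7.15 p [0.5787 0.1761 0.0777] w 0.0335 F [ 0.42  0.14 -0.98] q [ 0.21  0.52 -0.74  1.64  0.38  1.13 -0.33]
x [-2.8e-03 -7.0e-04 -1.0e+00] y [ 0.9527  0.3038 -0.0029] jawyaw 17.685025841567725
turn to board x (share) [ 0.0001117  -0.00044888 -0.00051392]
turn to board x (share) [7.04377664e-04 1.75284112e-04 4.99485555e-01]
(.58,.1767,.0737) [ 0.011  0.005 -0.033]
```

View pics/e3.png

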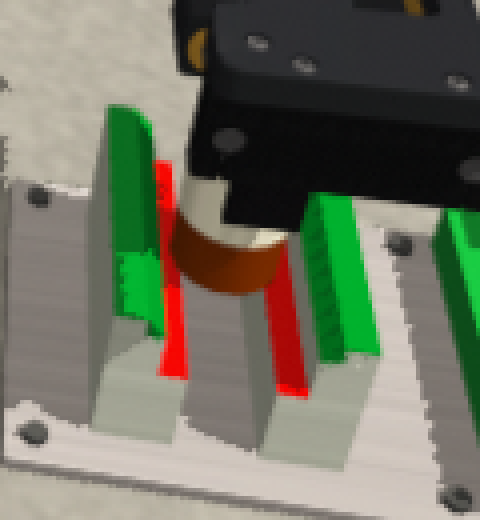

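The vial base (scene crop ≈(228,290)) is centred between the green jaws, just above the red step. I'll lower it slowly onto the step.

```bash
python3 -m inch '[[[0,0,-0.02,0,0,0,0.8],[0,0,-0.03,0,0,0,0.8],[0,0,-0.04,0,0,0,0.8],[0,0,-0.045,0,0,0,0.8],[0,0,-0.045,0,0,0,0.8]]]'
python3 st.py
```

```text
time: 7.7
ee_pos: [0.5798, 0.1765, 0.0744]
eef_rot: [0.417, 0.571, -0.417, 0.571]
ft_force: [-0.2, 0.8, -0.8]
width: 0.0333
t 7.7 p [0.5798 0.1765 0.0744] w 0.0333 F [-0.22  0.79 -0.81] q [ 0.2   0.52 -0.74  1.65  0.38  1.12 -0.33]
x [ 1.e-04  0.e+00 -1.e+00] y [9.528e-01 3.035e-01 1.000e-04] jawyaw 17.669576130782545
turn to board x (share) [-3.37311269e-06  1.67837569e-05 -4.71044708e-04]
turn to board x (share) [-2.63390458e-05 -5.29348524e-06  4.99528955e-01]
```

```bash
python3 -m inch '[[[0,0,-0.005,0,0,0,0.8],[0,0,-0.01,0,0,0,0.8],[0,0,-0.01,0,0,0,0.8]]]'
python3 -m inch '[[[0,0,-0.005,0,0,0,0.8],[0,0,-0.01,0,0,0,0.8],[0,0,-0.01,0,0,0,0.8]]]'
```

```text
time: 8.0
ee_pos: [0.5799, 0.1765, 0.0737]
eef_rot: [0.417, 0.571, -0.417, 0.571]
ft_force: [-1.5, -0.0, 4.6]
width: 0.0334
time: 8.3
ee_pos: [0.5801, 0.1766, 0.0736]
eef_rot: [0.417, 0.57, -0.417, 0.571]
ft_force: [-5.6, -3.3, 15.3]
width: 0.0336
```

Force rises to 15 N at TCP z 0.0736, which puts the base at about 36 mm. That is the step height, so it has stopped there. A quick look, then lift.

```bash
python3 - <<'E'
from h import *
def crop(f,x0,y0,w,h,k):
    im=cv2.imread(f);return cv2.resize(im[y0:y0+h,x0:x0+w],None,fx=k,fy=k,interpolation=cv2.INTER_NEAREST)
cv2.imwrite('pics/scene5.png',camera('scene')[:,:,::-1])
cv2.imwrite('pics/e4.png',crop('pics/scene5.png',410,270,120,130,4))
E
python3 -m inch '[[[0,0,0.02,0,0,0,0.8],[0,0,0.2,0,0,0,0.8],[0,0,0.4,0,0,0,0.8],[0,0,0.5,0,0,0,0.8],[0,0,0.5,0,0,0,0.8],[0,0,0.5,0,0,0,0.8]]]'
python3 st.py '(.538,.310,.13)'
```

```text
time: 8.95
ee_pos: [0.5795, 0.1762, 0.1311]
eef_rot: [0.417, 0.571, -0.417, 0.571]
ft_force: [-1.0, 0.5, -0.6]
width: 0.0334
t 8.95 p [0.5795 0.1762 0.1311] w 0.0334 F [-0.97  0.48 -0.58] q [ 0.22  0.46 -0.77  1.6   0.34  1.22 -0.3 ]
x [-6.e-04 -3.e-04 -1.e+00] y [ 9.528e-01  3.035e-01 -6.000e-04] jawyaw 17.667207158131163
turn to board x (share) [ 5.16737187e-05 -8.80881869e-05 -4.64471398e-04]
turn to board x (share) [1.38240160e-04 8.10935424e-05 4.99535503e-01]
(.538,.310,.13) [-0.346  1.115 -0.009]
```

View pics/e4.png

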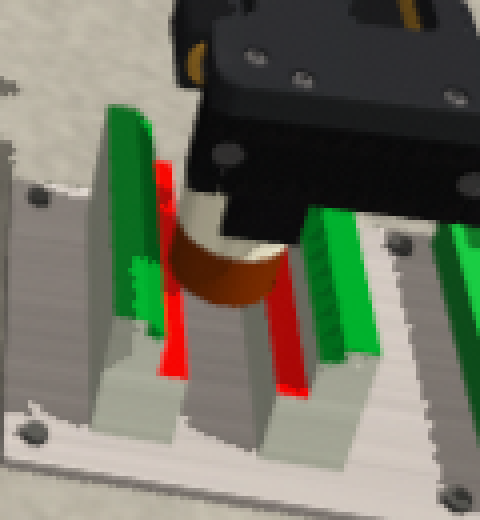

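The picture shows the vial standing on both red steps, base at crop ≈(228,305). It has since been lifted clear, so next it goes to the tray centre.

```bash
python3 -m inch '[[[-0.1,0.35,0,0,0,0,0.8],[-0.22,0.7,0,0,0,0,0.8],[-0.345,1,0,0,0,0,0.8],[-0.345,1,0,0,0,0,0.8]]]'
python3 -m inch '[[[0,0.1,0,0,0,0,0.8],[0,0.1,-0.2,0,0,0,0.8],[0,0.1,-0.4,0,0,0,0.8],[0,0.1,-0.5,0,0,0,0.8],[0,0.1,-0.5,0,0,0,0.8],[0,0.1,-0.5,0,0,0,0.8]]]'
python3 st.py '(.538,.310,.0477)'
python3 - <<'E'
from h import *
cv2.imwrite('pics/scene6.png',camera('scene')[:,:,::-1])
E
```

```text
time: 9.35
ee_pos: [0.5338, 0.3029, 0.1309]
eef_rot: [0.415, 0.574, -0.415, 0.571]
ft_force: [-0.7, 1.4, -0.9]
width: 0.033
time: 9.95
ee_pos: [0.5388, 0.3084, 0.0724]
eef_rot: [0.418, 0.571, -0.417, 0.571]
ft_force: [-0.1, 0.6, -1.8]
width: 0.0333
t 9.95 p [0.5388 0.3084 0.0724] w 0.0333 F [-0.09  0.57 -1.76] q [-0.02  0.56 -0.76  1.61  0.42  1.14 -0.57]
x [ 2.e-04  3.e-04 -1.e+00] y [9.53e-01 3.03e-01 3.00e-04] jawyaw 17.63748235201785
turn to board x (share) [-4.29108619e-05  3.50524332e-05 -3.81899837e-04]
turn to board x (share) [-5.50182044e-05 -6.73527729e-05  4.99618093e-01]
(.538,.310,.0477) [-0.007  0.013 -0.206]
```

View pics/scene6.png

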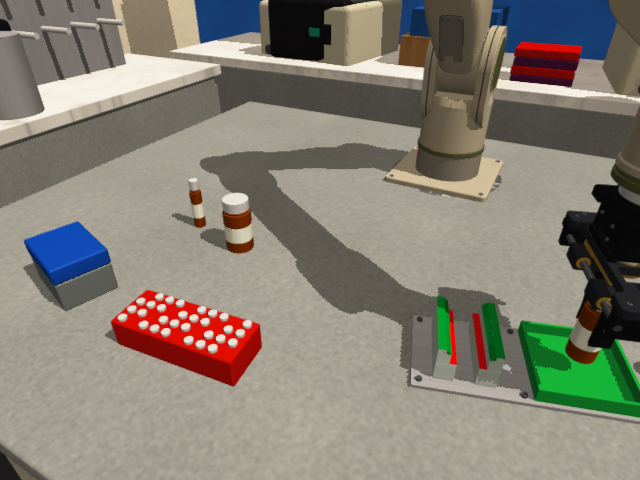

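The vial is over the tray interior, at about (582,345). I lower it to just above the floor, then creep down to contact.

```bash
python3 -m inch '[[[0,0.01,-0.07,0,0,0,0.8],[0,0.01,-0.14,0,0,0,0.8],[0,0.01,-0.18,0,0,0,0.8],[0,0.01,-0.18,0,0,0,0.8],[0,0.01,-0.19,0,0,0,0.8],[0,0.01,-0.19,0,0,0,0.8]]]'
python3 -m inch '[[[0,0,-0.005,0,0,0,0.8],[0,0,-0.01,0,0,0,0.8],[0,0,-0.01,0,0,0,0.8]]]'
```

```text
time: 10.6
ee_pos: [0.5384, 0.3098, 0.0493]
eef_rot: [0.417, 0.571, -0.417, 0.571]
ft_force: [-0.8, 1.4, -1.0]
width: 0.0332
time: 10.9
ee_pos: [0.5384, 0.3097, 0.048]
eef_rot: [0.417, 0.571, -0.417, 0.571]
ft_force: [-0.1, -0.2, -1.0]
width: 0.0335
```

```bash
python3 -m inch '[[[0,0,-0.003,0,0,0,0.8],[0,0,-0.006,0,0,0,0.8],[0,0,-0.006,0,0,0,0.8]]]'

```

```text
time: 11.2
ee_pos: [0.5385, 0.3098, 0.0478]
eef_rot: [0.417, 0.571, -0.417, 0.571]
ft_force: [-2.5, -1.2, 5.4]
width: 0.0334
```

Contact with the floor at 5 N. Releasing with the pose held.

```bash
python3 -m inch '[[[0,0,0,0,0,0,0.55],[0,0,0,0,0,0,0.5],[0,0,0,0,0,0,0.4],[0,0,0,0,0,0,0.2],[0,0,0,0,0,0,0],[0,0,0,0,0,0,0],[0,0,0,0,0,0,0],[0,0,0,0,0,0,0],[0,0,0,0,0,0,0]]]'
python3 st.py
```

```text
time: 12.1
ee_pos: [0.5383, 0.3097, 0.0472]
eef_rot: [0.417, 0.571, -0.417, 0.571]
ft_force: [-0.1, -0.3, 0.3]
width: 0.0855
t 12.1 p [0.5383 0.3097 0.0472] w 0.0855 F [-0.06 -0.31  0.27] q [-0.03  0.59 -0.75  1.62  0.44  1.1  -0.59]
x [ 0.e+00  1.e-04 -1.e+00] y [0.9528 0.3037 0.    ] jawyaw 17.67827676190927
turn to board x (share) [-8.39483153e-06  1.08823855e-06 -4.95213314e-04]
turn to board x (share) [-1.70770947e-06 -1.31735208e-05  4.99504787e-01]
```

```bash
python3 -m inch '[[[0,0,0.15,0,0,0,0],[0,0,0.4,0,0,0,0],[0,0,0.7,0,0,0,0],[0,0,1,0,0,0,0],[0,0,1,0,0,0,0],[0,0,1,0,0,0,0]]]'
python3 -m inch '[[[0,-0.3,0.2,0,0,0,0],[0,-0.6,0.3,0,0,0,0],[0,-0.9,0.3,0,0,0,0],[0,-0.9,0.3,0,0,0,0],[0,-0.9,0.3,0,0,0,0],[0,-0.9,0.3,0,0,0,0]]]'
python3 - <<'E'
from h import *
for n in ('scene','side'): cv2.imwrite(f'pics/{n}7.png',camera(n)[:,:,::-1])
E
```

```text
time: 12.7
ee_pos: [0.5388, 0.3101, 0.1691]
eef_rot: [0.418, 0.57, -0.416, 0.571]
ft_force: [-0.6, -0.5, -0.5]
width: 0.087
time: 13.3
ee_pos: [0.5377, 0.2027, 0.2028]
eef_rot: [0.417, 0.572, -0.417, 0.571]
ft_force: [-0.4, -0.2, -0.6]
width: 0.0867
```

View pics/scene7.png

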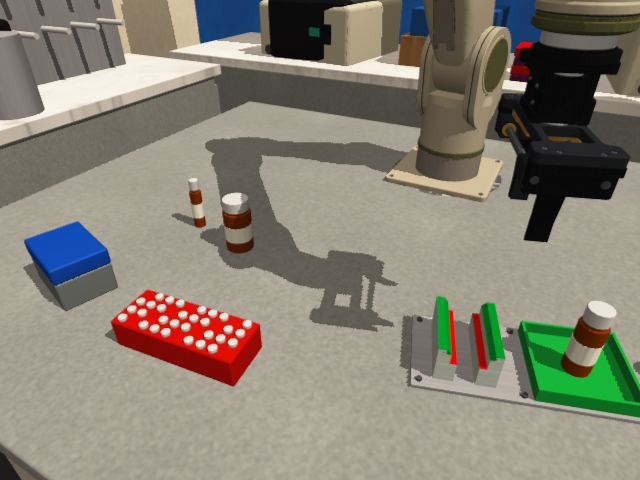

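View pics/side7.png

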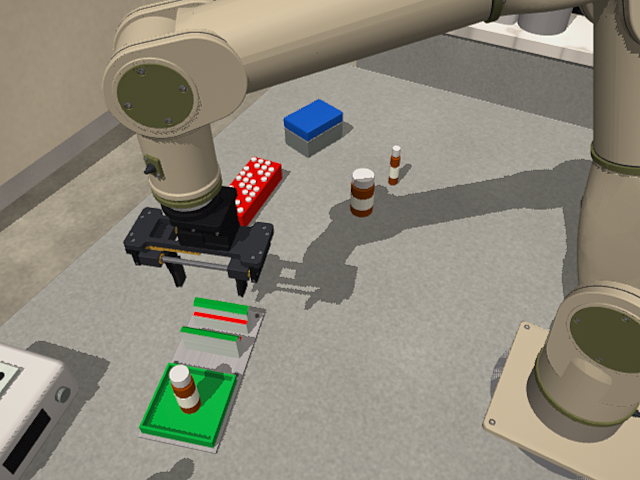

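```bash
python3 - <<'E'
from h import *
for n in ('scene','side'):
    print(n,proj(get_calibration(n),[[.5383,.3085,.01],[.5383,.3085,.11]]).round(1).tolist())
print(close_job())
E
```

```text
scene [[574.1, 366.9], [601.6, 307.9]]
side [[191.2, 405.0], [179.2, 373.3]]
the job is handed in; nothing more can be done
None
```

I picked the middle (34 mm) vial, gauged it in the slot, stood it in the green tray, let go and handed the job in. It took about 13.4 s of the 42 s allowed.

- **Gauging:** I lowered it upright between the green jaws until it stopped. The force was about 15 N with the base at about 36 mm, which is the red step's height, and the scene picture showed it on both red steps.
- **Tray:** I set it down with about 5 N of floor contact, opened the fingers with the arm still, then raised the gripper and moved it away.
- **Last checks:** In the final scene and side pictures, the vial stands near the tray centre. Its lean in the pictures is perspective: a vertical axis there projects to base (574,367) and top (602,308) in the scene picture, about where the vial appears. The other two vials look unmoved, and the gripper is clear and touching nothing.
- **Disagreement:** The wrist camera put the slot about 1.5 mm from where the fixed cameras did, and the vial sat about 1.5–2.5 mm off the pad centre. I corrected for both before lowering, and the slot left about 5 mm of room on each side.

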